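Bring the cart wheel's valve to the top for pumping

ROBOT

A 7-joint arm with a two-finger parallel gripper is mounted at the origin on a cart in front of the work surface, level with it; the furniture and walls round the work are solid. World frame = base frame: x ahead of the robot, y to its left, z up, the work surface at z = 0. Lengths are in m, angles in rad, forces in N, time in s.
With the tool pointing down it reaches from about 0.4 to 0.85 m from the base axis. Payload 10.4 kg.
Tool frame: the origin (TCP) lies between the finger pads; the fingertips stand manip.finger_overhang ahead of it and the grasp point (between the pads) lies 11 mm behind it (manip.finger_overhang is the distance from the TCP to the fingertips, in m); x points along the fingers, z is the direction in which the jaws open and shut, and the axes are right-handed (so a half turn about x gives the same grasp; the last joint's range is limited). The gripper opens to 85 mm and grips with 20 to 120 N. Pads are 22 mm wide; open, the fingers measure 114 mm over their backs; the gripper's body (76 mm by 85 mm) begins 54 mm behind the grasp point. The pads swing forward as they close: fully open they stand 13 mm farther back than shut.
Start: joints at [-1.247, 0.332, -0.065, 1.46, 0.022, 1.35, -0.088], TCP at [0.212, 0.588, 0.218] pointing down, gripper open.
Joint ranges: [-2.6, 2.6], [-0.5, 2.12], [-1.47, 1.34], [0.16, 2.42], [-1.27, 4.41], [0.06, 2.06], [-2.6, 2.6]. Speed limits (rad/s): [2.22, 2.22, 2.79, 2.79, 3.14, 3.14, 3.14].

INTERFACE

Orientations are given as a unit quaternion [x, y, z, w].
In Python, from workcell import get_obs, camera, workorder, manip gives the robot as it stands. The module is installed in compiled form; this text tells all that it offers.
- The arm moves only by the tool play_rows, never from a script. Its argument "increments" is text: rows parted by semicolons, each of 4 numbers parted by spaces: the shift along the tool's x, y, z in m, then the turn about the tool's x in rad. A call has 1 to 20 rows; each row shifts and turns the pose as measured when the row begins, along the tool's axes as they then stand; what a row does not reach is not made up. A row lasts 1/10 s, in which the tool goes at most 50 mm and 8.59 degrees, less where a joint would pass 70% of its speed; a pose out of reach is approached as far as the arm can. A call is refused whole if a number of a shift passes 0.05 or a number of a turn 0.15, either way. A call with a gripper value outside its range is refused whole. "hand" is the gripper command: -1 is fully open, 1 is shut, values between are in proportion, set as the call begins (left out, the last holds). The fingers move at their own pace and stop on an object; "squeeze" is the grip in N (left out, the last holds). Time passes only in rows, so rows that do not move let the fingers close. It gives the time, the measured TCP pose, the force and the opening at its end, in the units of the state.
- get_obs(): the state, without advancing time (a new reading comes with each control period).
- camera(name): name is "side" or "top" or "wrist"; returns a dict with "img" (384x512x3 uint8, blue, green, red), "fov_y" (degrees; the focal length in pixels is half the picture's height over the tangent of half this angle, whatever the lens; pixels are square), "cx", "cy" (the principal point, pixels), "R" (3x3) and "t" (3): a world point X has camera coordinates R X + t; the wrist camera has in their place "tool_from_camera" (4x4, takes a point from camera to tool coordinates, whose origin is the TCP and whose axes are the tool frame's). Camera axes: x right, y down, z forward; pixel columns grow to the right and rows downward; lengths in m; the calibration is good to about 2 mm. The wrist camera is an equidistant fisheye: a pixel r from the principal point sees the ray r / f radians off the axis. A picture is of the moment at which its call begins: read the wrist's pose just before it. There is no depth.
- workorder.hand_in(): hands the job in, once; it reports no verdict.
The state is a dict: "clock": time; "joint_pos": joint angles; "joint_velocities": joint speeds; "tau": joint torques, N m; "position": TCP position; "ee_rot": TCP orientation; "ft_force": force on the tool from outside, world axes, zero at the start; "torque": the same for the moment, N m; "grip_width": opening from 0.0 (shut) to 1.0 (fully open).
Only numpy, scipy, OpenCV 4.12 (cv2) and the standard library are available. Lean on these libraries where they do the work, as an engineer would, in place of code of your own. Each camera call takes 0.05 s, during which the arm holds its last target.

TASK

The cart wheel on the bench stand is to be pumped up next: push its spokes round with the fingertips, one after another as far as it takes, until the valve stem is at the top of the wheel, straight above the hub as seen from the front, and leave the wheel at rest there. Keep your fingers off the tyre, which is not seated on its rim yet, and off the valve stem itself. Do not shift or lift the stand or disturb the pump, the two tyre levers and the roll of tape lying round it.

Things in the scene. Friction and masses are not known exactly. Their poses are not given: they have to be found in the camera images.
- stand: Heavy steel bench stand, 5 kg, loose on rubber feet: foot plate 200 x 200 mm, top 16 mm above the worktop, and behind the wheel an upright, 64 mm wide, leaning back, whose stub axle carries the wheel. Origin: middle of the underside. z up; x level, from the robot's side through the wheel to the upright; y to the left seen from the front. The wheel's front is open.
- hub (a point): Centre of the wheel, 165 mm straight above the stand's origin. The wheel leans back 30 degrees: the axle lies over stand x, its front end raised 30 degrees. Along the axle from here, front negative: tyre and rim -24 to +24 mm; hub, 26 mm radius, -30 to +40; axle cap to -39; upright from +56. Rim 92 to 107 mm radius, tyre to 150. Frame turns with the wheel: x along the axle (backwards), z to the valve.
- spoke (a point): Middle of one of the five equal straight spokes, 60 mm from the axle in the wheel's middle plane. Spokes are 72 degrees apart, 20 mm wide at the hub, 15 mm at the rim; here about 18 mm, reaching from -22 to +21 mm along the axle. Between them the wheel is open right through from 26 to 92 mm radius: a fingertip put in there to about the middle plane pushes the next spoke.
- valve_tip (a point): Tip of the valve stem, 56.5 mm from the axle in the middle plane. The stem (black rubber foot, brass threaded end, 9 to 15 mm thick, 36 mm long) stands on the inside of the rim and points at the hub, midway between two spokes (36 degrees to either side). Frame turns with the wheel: x along the axle, z from axle to valve foot, which leans straight back from the vertical when the valve is at the top.
- wheel (a joint): Wheel angle, rad: 0 or any whole turn with the valve at the top; grows clockwise as seen by the robot, so at 1.57 the valve is on the right, at -1.57 or 4.71 on the left. No stops. Spokes lie at this angle plus 36, 108, 180, 252, 324 degrees clockwise from the top. Bearing drag 0.12 N m (2 N at a spoke): it stays where left; pushed fast, it coasts some degrees.
- tyre: Black treaded pneumatic tyre on the wheel, 300 mm outside diameter, 47 mm wide; origin at the wheel's centre, turning with the wheel. Not to be touched.
- valve: The valve stem as a body; origin at the wheel's centre, turning with it (the stem itself is at valve_tip). Not to be pushed.
- pump: Small hand pump lying on the worktop to the left of the stand, 180 mm long (along its x), 30 mm wide, 32 mm high: bright tube, black head and ribbed black grip. Origin: underside, near the middle of its length. Not to be disturbed.
- lever_a: Flat steel tyre lever lying to the right of the stand, 120 x 17 x 13 mm, along its x. Origin: underside, middle. Not to be disturbed.
- lever_b: Second, equal tyre lever beside the first, further right. Not to be disturbed.
- masking_tape: Roll of masking tape lying flat behind the stand, 92 mm across, 24 mm high. Origin: centre of its underside. Not to be disturbed.

How it is judged:
At the end, for the whole second after the job is handed in: The valve is at the top of the wheel within 7 degrees of turn (its tip at most 6.8 mm to the left or right of the hub) and the wheel is still; the stand is upright and within 30 mm of where it stood, and pump, tyre levers and tape within 20 mm (y of valve_tip in the frame of stand between -0.0068 and 0.0068 m and z of valve_tip in the frame of stand above 0.18 m and velocity of joint wheel between -0.05 and 0.05 rad/s and angle between stand's own z axis and vertical below 0.03 rad and distance of stand from where it was at the start of the episode below 0.03 m and distance of each of pump, lever_a, lever_b, masking_tape from where it was at the start of the episode below 0.02 m); the robot touches nothing.
It fails at once if the fingers push on the tyre (over 3 N) (contact force between the fingers and tyre above 3 N).
It fails at once if the fingers push on the valve stem (over 1.5 N) (contact force between the fingers and valve above 1.5 N).
It fails at once if the stand is lifted, tipped or shifted (over 30 mm or 0.1 rad) (distance of stand from where it was at the start of the episode above 0.03 m or angle between stand's own z axis and vertical above 0.1 rad).
It fails at once if pump, tyre levers or tape are moved or lifted (over 20 mm) (distance of any of pump, lever_a, lever_b, masking_tape from where it was at the start of the episode above 0.02 m).
It also fails if it takes over 58 s, if anything falls off the work surface, if the arm or the gripper's body presses on something with over 40 N, if the wrist force passes 120 N, or if a joint passes its speed limit or range.

## Working session

There is one attempt and no reset: what is moved stays moved. The work goes in short steps, Python scripts to look and compute and a tool call to move; the robot and the scene stay as the last step left them, time stands still between calls to the robot, and variables do not carry over. Pictures are saved under pics/ and viewed, and the job is handed in when it is done.

Besides the shell and the picture viewer there is one more tool, called in YAML: its name, and indented under it one key for each argument. play_rows: Moves the arm, as the interface text tells. Its arguments: {"type":"object","properties":{"increments":{"type":"string"},"hand":{"type":"number"},"squeeze":{"type":"number"}},"required":["increments"]}

```bash
mkdir -p pics; ls; cat > h.py <<'E'
import numpy as np,cv2
from workcell import get_obs,camera,workorder,manip
from scipy.spatial.transform import Rotation as Ro
E
python3 - <<'E'
from h import *
o=get_obs()
for k,v in o.items(): print(k,np.round(v,4))
print(manip.finger_overhang, [a for a in dir(manip) if a[0]!='_'])
for n in ["side","top","wrist"]:
    c=camera(n); cv2.imwrite(f"pics/{n}0.png",c["img"]); print(n,{k:np.round(v,4).tolist() for k,v in c.items() if k!="img"})
E
```

```text
pics
clock 0.0
joint_pos [-1.2466  0.3328 -0.0647  1.461   0.0216  1.3499 -0.0885]
joint_velocities [-0.0002  0.0022 -0.0005  0.0009  0.0001  0.0001  0.0008]
tau [ 7.00000e-04 -6.25456e+01  4.92000e-02 -3.91597e+01  1.62000e-02
  1.01000e-02  1.00000e-04]
position [0.2123 0.5874 0.2176]
ee_rot [-0.4066  0.5792  0.4059  0.5783]
ft_force [ 0.6914 -0.8342 -0.2323]
torque [ 0.0135  0.0218 -0.0011]
grip_width 0.9997
0.008 ['MotionError', 'finger_overhang']
side {'fov_y': 57.186, 'cx': 253.921, 'cy': 193.8361, 'R': [[-0.0167, 0.9999, 0.0032], [0.4544, 0.0104, -0.8907], [-0.8906, -0.0134, -0.4545]], 't': [-0.1629, -0.17, 1.5585]}
top {'fov_y': 52.1572, 'cx': 252.1275, 'cy': 193.8906, 'R': [[-0.1023, -0.9948, 0.0025], [-0.802, 0.081, -0.5918], [0.5885, -0.0625, -0.8061]], 't': [0.2201, 0.598, 0.6053]}
wrist {'fov_y': 65.7065, 'cx': 255.0677, 'cy': 192.4662, 'tool_from_camera': [[0.0, -0.3112, 0.9503, -0.1545], [0.0001, -0.9503, -0.3112, 0.0806], [1.0, 0.0001, 0.0, 0.0013], [0.0, 0.0, 0.0, 1.0]]}
```

View pics/side0.png

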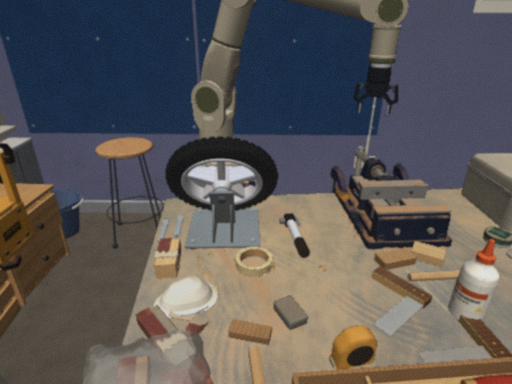

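View pics/top0.png

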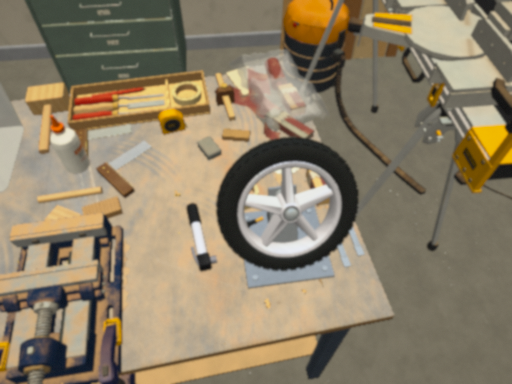

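View pics/wrist0.png

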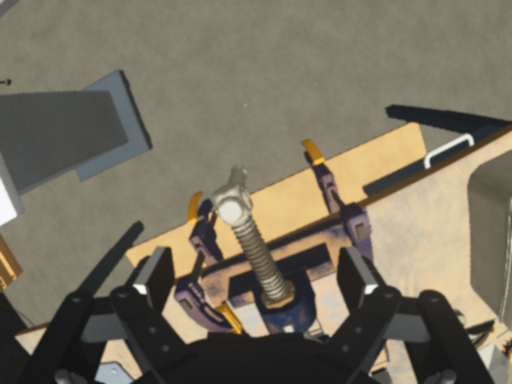

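```bash
python3 - <<'E'
from h import *
a=cv2.imread("pics/top0.png")[125:300,205:385]; cv2.imwrite("pics/topz.png",cv2.resize(a,None,fx=4,fy=3.4*4/3.4*0.85,interpolation=cv2.INTER_CUBIC)[:600])
a=cv2.imread("pics/top0.png")[130:280,210:365]; cv2.imwrite("pics/topz.png",cv2.resize(a,None,fx=4,fy=4,interpolation=cv2.INTER_CUBIC))
a=cv2.imread("pics/side0.png")[130:280,145:320]; cv2.imwrite("pics/sidez.png",cv2.resize(a,None,fx=4,fy=4,interpolation=cv2.INTER_CUBIC))
E
```

```text
(no output)
```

View pics/topz.png

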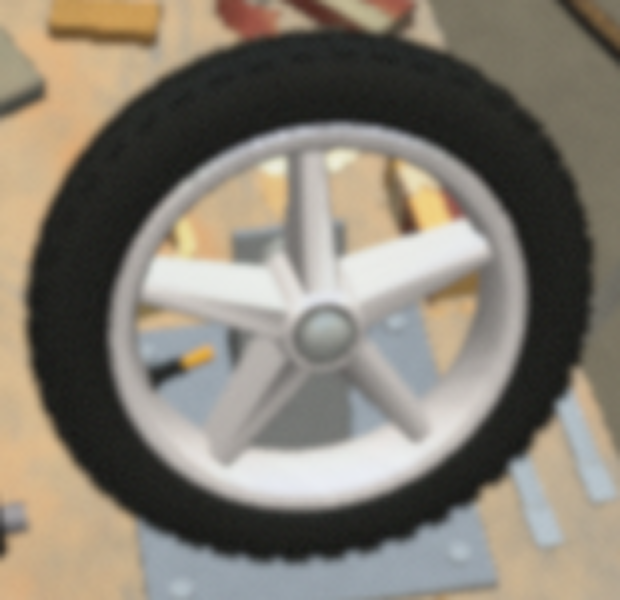

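View pics/sidez.png

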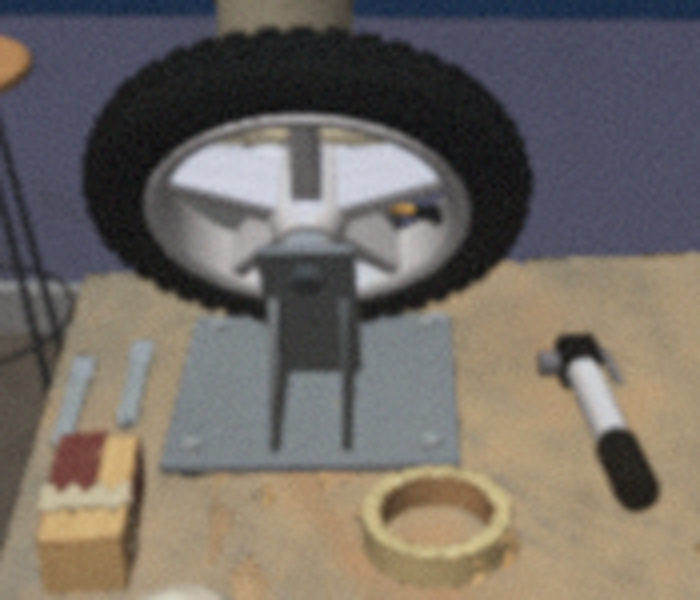

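```bash
cat >> h.py <<'E'
def foc(c): return c["img"].shape[0]/2/np.tan(np.radians(c["fov_y"])/2)
def ray(c,u,v):
    d=np.array([(u-c["cx"])/foc(c),(v-c["cy"])/foc(c),1.]); R=np.array(c["R"]);t=np.array(c["t"])
    return -R.T@t, R.T@d
def onz(c,u,v,z):
    o,d=ray(c,u,v); return o+d*(z-o[2])/d[2]
def onplane(c,u,v,p,n):
    o,d=ray(c,u,v); return o+d*(np.dot(p-o,n)/np.dot(d,n))
def proj(c,X):
    p=np.array(c["R"])@X+np.array(c["t"]); return p[:2]/p[2]*foc(c)+[c["cx"],c["cy"]]
E
python3 - <<'E'
from h import *
s=camera("side");t=camera("top")
P=[onz(s,145+u/4,130+v/4,0.016) for u,v in [(200,312),(453,318),(459,462),(163,466)]]
for p in P: print(p.round(4))
print("mean",np.mean(P,axis=0))
img=t["img"]; 
a=img[240:300,220:350]; cv2.imwrite("pics/plate.png",cv2.resize(a,None,fx=6,fy=6,interpolation=cv2.INTER_CUBIC))
print(onz(t,291.5,213.25,0.165+.0195))
E
```

```text
[ 0.5035 -0.0133  0.016 ]
[0.5086 0.1848 0.016 ]
[0.6999 0.1898 0.016 ]
[ 0.7084 -0.0035  0.016 ]
mean [0.60507709 0.08947537 0.016     ]
[0.56950275 0.08382877 0.1845    ]
```

View pics/plate.png

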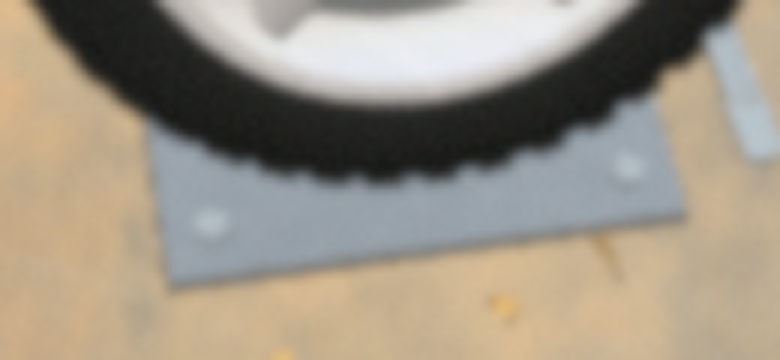

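```bash
python3 - <<'E'
from h import *
s=camera("side");t=camera("top")
a=onz(t,248.7,286.7,0.016);b=onz(t,334,275.7,0.016)
print(a,b,b-a,np.linalg.norm(b-a), "yaw",np.arctan2(a[1]-b[1],a[0]-b[0])-np.pi/2)
for yaw in [0.,.03,.06]:
    x=np.array([np.cos(yaw),np.sin(yaw),0]); y=np.array([-x[1],x[0],0])
    f=(a+b)/2; print(yaw,f+0.1*x)
# front silver mask -> rim outer ellipse in top
hsv=cv2.cvtColor(t["img"],cv2.COLOR_BGR2HSV)
dark=((hsv[...,2]<75)*255).astype(np.uint8)
n,l,st,ce=cv2.connectedComponentsWithStats(dark)
k=l[162,291]; print(st[k],ce[k])
m=(l==k).astype(np.uint8)
cs,h=cv2.findContours(m,cv2.RETR_CCOMP,cv2.CHAIN_APPROX_NONE)
for c,hh in zip(cs,h[0]):
    if len(c)>100: print(len(c),hh[3],cv2.fitEllipse(c))
print(proj(t,np.array([.603,.085,.165])))
E
```

```text
[0.49445563 0.17813152 0.016     ] [ 0.50110849 -0.01658348  0.016     ] [ 0.00665286 -0.194715    0.        ] 0.19482862175847318 yaw 0.034153875376191634
0.0 [0.59778206 0.08077402 0.016     ]
0.03 [0.59773707 0.08377357 0.016     ]
0.06 [0.59760212 0.08677042 0.016     ]
[     0      0    512    384 176754] [259.29757742 193.62667889]
286 -1 ((289.04986572265625, 208.77064514160156), (94.7061996459961, 106.9722900390625), 64.42411041259766)
152 -1 ((46.214359283447266, 9.295202255249023), (15.733461380004883, 22.242828369140625), 106.24443817138672)
3409 -1 ((261.529541015625, 194.9098358154297), (431.3831787109375, 594.4627075195312), 89.06446838378906)
132 105 ((325.0990295410156, 350.0714416503906), (21.826946258544922, 66.80670928955078), 32.794925689697266)
158 105 ((120.010009765625, 276.7738037109375), (4.108553409576416, 82.85352325439453), 0.7523996829986572)
135 105 ((102.84675598144531, 237.60987854003906), (16.478656768798828, 41.29210662841797), 17.59303092956543)
397 105 ((287.13897705078125, 203.18109130859375), (130.1698760986328, 144.2332305908203), 64.24825286865234)
111 105 ((147.38128662109375, 69.45809936523438), (11.954252243041992, 28.48845100402832), 88.28471374511719)
380 105 ((-763.2015380859375, -318.0631103515625), (408.9132080078125, 2307.9013671875), 0.0)
129 105 ((153.97804260253906, 33.10245895385742), (23.908592224121094, 30.362545013427734), 47.954593658447266)
[287.59136188 205.14660459]
```

```bash
cat >> h.py <<'E'
yaw=0.034
HUB=np.array([.602,.0855,.165])
SX=np.array([np.cos(yaw),np.sin(yaw),0]);SY=np.array([-SX[1],SX[0],0]);Z=np.array([0,0,1.])
AX=np.cos(np.pi/6)*SX-.5*Z   # axle, backwards
UP=.5*SX+np.cos(np.pi/6)*Z   # up in the wheel plane
RT=-SY
def W(a,r,p): return HUB+a*AX+r*RT+p*UP      # axle, right, up
def inW(X): d=np.array(X)-HUB; return np.array([d@AX,d@RT,d@UP])
def pol(c,u,v,a=0.):
    w=inW(onplane(c,u,v,W(a,0,0),AX)); return np.degrees(np.arctan2(w[1],w[2])),np.hypot(w[1],w[2])*1e3,w
E
python3 - <<'E'
from h import *
t=camera("top")
o=get_obs(); print(Ro.from_quat(o["ee_rot"]).as_matrix().round(3))
def q(n,x,y,a=0): r=pol(t,x/4+210,y/4+130,a); print(n,np.round(r[0],1),np.round(r[1],1),(r[2]*1e3).round(1))
q("cap",326,333,-.039)
q("rimctr",(289.05-210)*4,(208.77-130)*4,-.024)
q("valve tip",210,355); q("valve foot",160,375)
# spoke front ridge at rim, front -22
q("top spoke L rim front",293,155,-.022);q("top spoke R rim front",328,155,-.022)
q("lowR",420,437,-.022); q("lowL",222,455,-.022)
q("right",480,235,-.022);q("left",150,280,-.022)
im=t["img"].copy()
for a,d in [(-.022,(0,0,255)),(0,(0,255,0))]:
  for k in range(0,360,4):
    for r in [.092,.107]:
      u=proj(t,W(a-(.002 if a<0 else 0),r*np.sin(np.radians(k)),r*np.cos(np.radians(k)))); cv2.circle(im,tuple(int(round(z*8)) for z in u),3,d,-1,shift=3)
cv2.imwrite("pics/ov.png",cv2.resize(im[130:280,210:365],None,fx=4,fy=4))
E
```

```text
[[-0.   -0.94  0.34]
 [-0.    0.34  0.94]
 [-1.   -0.   -0.  ]]
cap 16.5 1.2 [-39.    0.3   1.2]
rimctr -18.8 4.4 [-24.   -1.4   4.2]
valve tip -114.1 59.3 [  0.  -54.1 -24.2]
valve foot -111.9 87.6 [  0.  -81.3 -32.7]
top spoke L rim front -6.3 91.7 [-22.  -10.   91.2]
top spoke R rim front 4.6 89.6 [-22.    7.2  89.3]
lowR 145.1 92.7 [-22.  53. -76.]
lowL -143.5 90.1 [-22.  -53.6 -72.4]
right 65.8 92.2 [-22.   84.1  37.7]
left -68.6 90.6 [-22.  -84.3  33. ]
```

View pics/ov.png

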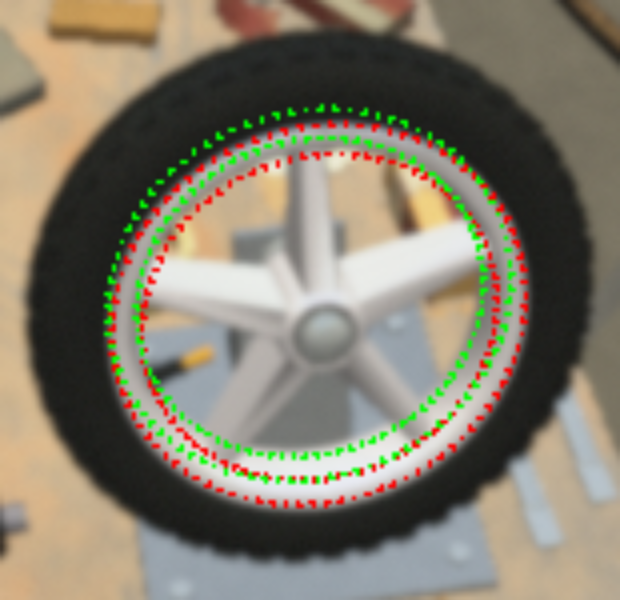

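```bash
cat >> h.py <<'E'
def tcp(a,c,p): return W(a,c,p)-.057*SX-.005*Z
def tip(o): return inW(o["position"]+.057*SX+.005*Z)*1e3
E
python3 - <<'E'
from h import *
for a in [-.06,-.006]: print(a,tcp(a,-.032,.042).round(4))
for th in range(-1,110,10):
    s=np.interp(th,[0,30,60,109],[.045,.046,.057,.068]); a=np.interp(th,[0,30,60,109],[-.006,-.006,-.004,.001]); t=np.radians(th)
    k=s*np.array([np.sin(t),np.cos(t)])+.009*np.array([-np.cos(t),np.sin(t)])
    c,p=k-[.011,-.004]
    print(th,np.round([a,c,p],3),tcp(a,c,p).round(4))
E
```

```text
-0.06 [0.513  0.1145 0.2264]
-0.006 [0.5597 0.1161 0.1994]
-1 [-0.006 -0.021  0.049] [0.5635 0.105  0.2053]
9 [-0.006 -0.013  0.05 ] [0.5645 0.097  0.2064]
19 [-0.006 -0.005  0.05 ] [0.5647 0.0889 0.2064]
29 [-0.006  0.003  0.049] [0.5642 0.0808 0.2051]
39 [-0.005  0.013  0.048] [0.5648 0.0712 0.2042]
49 [-0.005  0.023  0.046] [0.5645 0.0611 0.2018]
59 [-0.004  0.033  0.041] [0.5631 0.0512 0.1974]
69 [-0.003  0.041  0.034] [0.5605 0.0432 0.1906]
79 [-0.002  0.047  0.025] [0.5571 0.0365 0.1823]
89 [-0.001  0.052  0.014] [0.553  0.0315 0.1727]
99 [-0.     0.055  0.003] [0.5482 0.0283 0.1623]
109 [ 0.001  0.056 -0.01 ] [0.543  0.0272 0.1512]
```

play_rows:
  increments: "-0.03 0 0 0.149;-0.03 0 0 0.149;-0.03 0 0 0.149;-0.03 0 0 0.149;-0.03 0 0 0.149;-0.02 0 0 0.149;0 0 0 0.149;0 0 0 0.149"
  hand: -1

```text
clock: 1.2
position: [0.2123, 0.587, 0.3946]
ee_rot: [-0.008, 0.707, 0.006, 0.707]
ft_force: [-0.0, -0.1, 0.1]
grip_width: 1.001
```

play_rows:
  increments: "0 -0.042 0.02 0;0 -0.042 0.02 0;0 -0.042 0.02 0;0 -0.042 0.02 0;0 -0.042 0.02 0;0 -0.042 0.02 0;0 -0.042 0.02 0;0 -0.042 0.02 0;0 -0.042 0.02 0;0 -0.042 0.02 0;0 -0.042 0.02 0;0 0 0 0;0 0 0 0"

```text
clock: 2.5
position: [0.4449, 0.1085, 0.3938]
ee_rot: [-0.004, 0.707, 0.005, 0.707]
ft_force: [-0.8, 1.5, -0.7]
grip_width: 1.004
```

```bash
python3 - <<'E'
from h import *
o=get_obs(); print(o["clock"],o["position"].round(4)); print(Ro.from_quat(o["ee_rot"]).as_matrix().round(3))
E
```

```text
2.5 [0.4449 0.1085 0.3938]
[[-0.    -0.012  1.   ]
 [ 0.002  1.     0.012]
 [-1.     0.002 -0.   ]]
```

play_rows:
  increments: "0.04 0.002 0.01 -0.02;0.04 0.002 0.01 0;0.04 0.002 0.01 0;0.03 0 0.01 0;0 0 0 0;0 0 0 0"

```text
clock: 3.1
position: [0.4849, 0.122, 0.2411]
ee_rot: [-0.012, 0.706, 0.016, 0.708]
ft_force: [1.2, -0.7, -0.2]
grip_width: 0.999
```

```bash
python3 - <<'E'
from h import *
o=get_obs(); print(o["clock"],o["position"].round(4),tip(o).round(1)); print(Ro.from_quat(o["ee_rot"]).as_matrix().round(3))
t=camera("top"); s=camera("side"); w=camera("wrist")
a=cv2.resize(t["img"][100:300,200:380],None,fx=3,fy=3,interpolation=cv2.INTER_CUBIC); cv2.imwrite("pics/t1.png",a)
cv2.imwrite("pics/w1.png",w["img"]); cv2.imwrite("pics/s1.png",cv2.resize(s["img"][90:280,130:320],None,fx=3,fy=3,interpolation=cv2.INTER_CUBIC))
E
```

```text
3.1 [0.4849 0.122  0.2411] [-91.5 -40.5  40.9]
[[ 0.003 -0.04   0.999]
 [ 0.005  0.999  0.04 ]
 [-1.     0.005  0.003]]
```

View pics/t1.png

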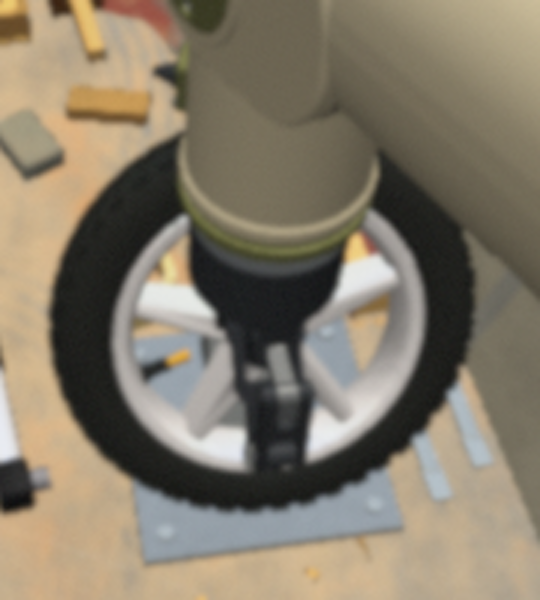

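View pics/w1.png

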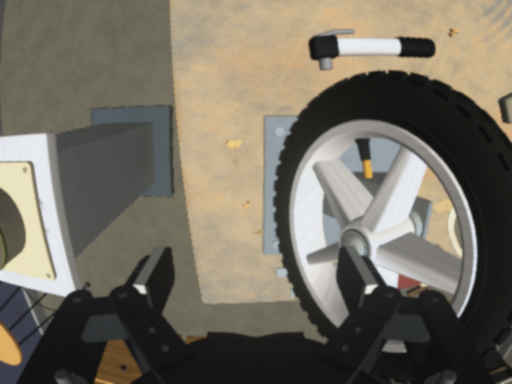

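View pics/s1.png

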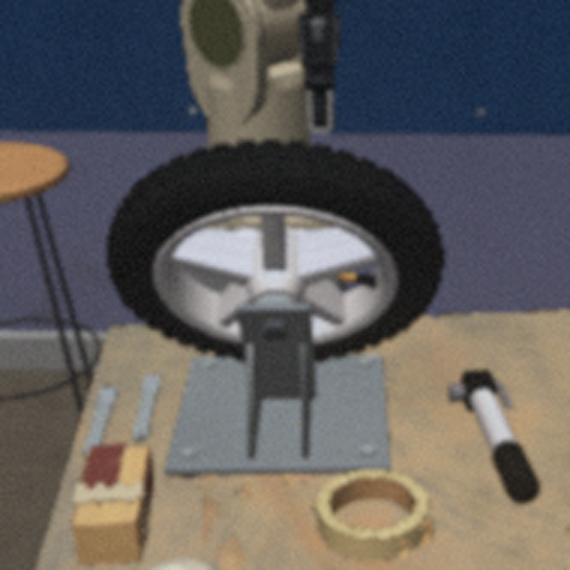

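```bash
cat >> h.py <<'E'
def wray(c,u,v):
    f=foc(c); dx,dy=u-c["cx"],v-c["cy"]; r=np.hypot(dx,dy); th=r/f
    d=np.array([dx/r*np.sin(th),dy/r*np.sin(th),np.cos(th)]); T=np.array(c["tool_from_camera"])
    return T[:3,3],T[:3,:3]@d
E
python3 - <<'E'
from h import *
im=cv2.imread("pics/w1.png"); cv2.imwrite("pics/w1z.png",cv2.resize(im[230:384,310:510],None,fx=4,fy=4-.2,interpolation=cv2.INTER_CUBIC)[:600])
im2=np.clip(im.astype(float)*2.2,0,255).astype(np.uint8); cv2.imwrite("pics/w1z.png",cv2.resize(im2[234:384,312:512],None,fx=4,fy=4,interpolation=cv2.INTER_CUBIC))
E
```

```text
(no output)
```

View pics/w1z.png

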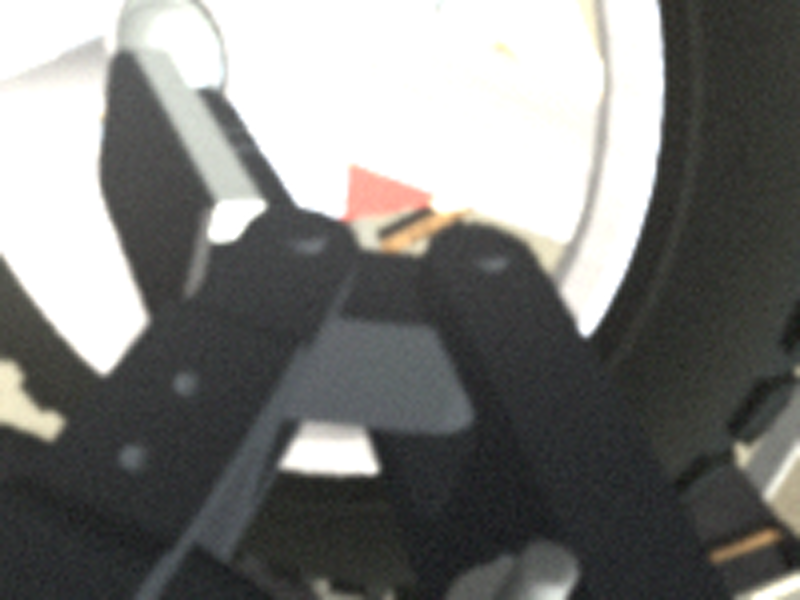

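```bash
python3 - <<'E'
from h import *
w=camera("wrist")
for n,x,y,yp in [("tip near inner",140,50,.011),("tip inner far",118,55,-.011),("tip back near",205,90,.011),("padbase",250,205,.011),("inner pivot",310,215,.011),("outer pivot top",490,225,.011),("outer edge",540,265,.011),("outer lower",690,500,.011),("outer edge",540,265,0.0)]:
    o,d=wray(w,312+x/4,234+y/4); print(n,((o+d*(yp-o[1])/d[1])*1e3).round(1))
E
```

```text
tip near inner [-26.8  11.   46.3]
tip inner far [ 11.6 -11.   56.5]
tip back near [-37.4  11.   51.6]
padbase [-61.   11.   48.8]
inner pivot [-63.7  11.   54.6]
outer pivot top [-69.2  11.   74.2]
outer edge [-76.8  11.   76.3]
outer lower [-110.    11.    73.3]
outer edge [-64.7   0.   88.2]
```

```bash
python3 - <<'E'
from h import *
w=camera("wrist");s=camera("side");o=get_obs()
im=cv2.imread("pics/w1.png")
R=Ro.from_quat(o["ee_rot"]).as_matrix()
for x,y in [(105,170),(120,52),(140,50),(150,320),(210,205)]:
  for yp in [.011,0,-.011]:
    q,d=wray(w,312+x/4,234+y/4); print((x,y),((q+d*(yp-q[1])/d[1])*1e3).round(1))
T=np.array(w["tool_from_camera"])
def wp(X):
    q=T[:3,:3].T@(R.T@(X-o["position"])-T[:3,3]); th=np.arctan2(np.hypot(*q[:2]),q[2]); return q[:2]/np.hypot(*q[:2])*th*foc(w)+[w["cx"],w["cy"]]
for n,X in [("cap",W(-.039,0,0)),("rimR",W(-.024,.107,0)),("rimL",W(-.024,-.107,0)),("rimT",W(-.024,0,.107)),("rimB",W(-.024,0,-.107))]: print(n,wp(X).round(1))
for xp in [.045,.052]:
  for v in [118,130]: print("side",xp,v,onplane(s,130+320/3,90+v/3,o["position"]+xp*SX,SX).round(4))
print(o["position"])
E
```

```text
(105, 170) [-52.9  11.   35. ]
(105, 170) [-37.1   0.   40.4]
(105, 170) [-21.3 -11.   45.9]
(120, 52) [-27.1  11.   43.5]
(120, 52) [-7.2  0.  50.3]
(120, 52) [ 12.6 -11.   57.1]
(140, 50) [-26.8  11.   46.3]
(140, 50) [-6.9  0.  53.5]
(140, 50) [ 13.  -11.   60.7]
(150, 320) [-77.2  11.   33.4]
(150, 320) [-65.1   0.   38.5]
(150, 320) [-53.  -11.   43.7]
(210, 205) [-60.4  11.   44.5]
(210, 205) [-45.8   0.   51.4]
(210, 205) [-31.1 -11.   58.3]
cap [350.7 251.8]
rimR [343.6 334.7]
rimL [376.5 123.1]
rimT [468.7 303. ]
rimB [290.4 209.7]
side 0.045 118 [0.5305 0.1239 0.2781]
side 0.045 130 [0.5305 0.1237 0.2669]
side 0.052 118 [0.5375 0.1244 0.2802]
side 0.052 130 [0.5375 0.1242 0.2691]
[0.48557224 0.12151754 0.24176683]
```

```bash
python3 - <<'E'
from h import *
im=cv2.imread("pics/s1.png"); cv2.imwrite("pics/s1z.png",cv2.resize(im[0:200,220:420],None,fx=3,fy=3,interpolation=cv2.INTER_CUBIC))
E
```

```text
(no output)
```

View pics/s1z.png

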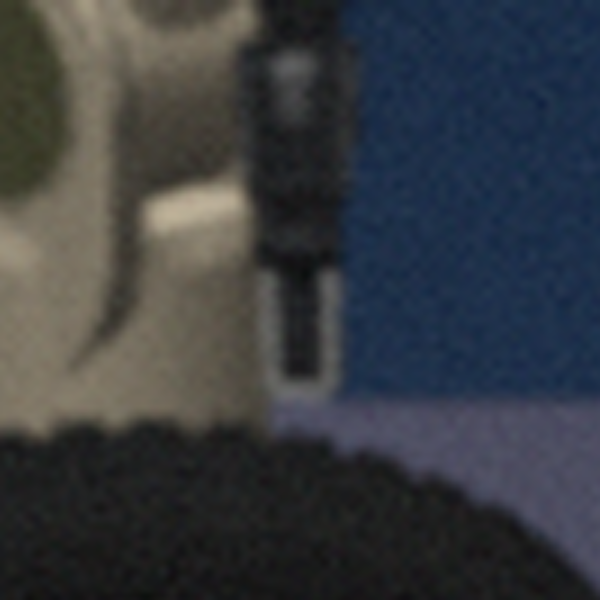

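play_rows:
  increments: "0 0 0 0;0 0 0 0;0 0 0 0;0 0 0 0;0 0 0 0;0 0 0 0;0 0 0 0;0 0 0 0"
  hand: 1
  squeeze: 20

```text
clock: 4.2
position: [0.4859, 0.1216, 0.2433]
ee_rot: [-0.011, 0.704, 0.017, 0.709]
ft_force: [0.9, 0.0, -0.6]
grip_width: 0.003
```

```bash
python3 - <<'E'
from h import *
o=get_obs(); print(o["clock"],o["position"].round(4),o["grip_width"])
s=camera("side"); w=camera("wrist"); t=camera("top")
a=cv2.resize(s["img"][90:156,200:266],None,fx=8,fy=8,interpolation=cv2.INTER_CUBIC)
b=cv2.resize(t["img"][180:280,250:320],None,fx=5.28,fy=5.28,interpolation=cv2.INTER_CUBIC)
cv2.imwrite("pics/s2.png",np.hstack([a,b[:528,:270]]))
im=np.clip(w["img"].astype(float)*2,0,255).astype(np.uint8); cv2.imwrite("pics/w2.png",cv2.resize(im[184:384,130:390],None,fx=3,fy=3,interpolation=cv2.INTER_CUBIC))
print(proj(s,W(0,0,.150)),proj(s,W(.024,0,.150)),"obs 221.7 137.3")
print(proj(s,W(.024,0,-.107)))
for tx in [.008,-.005,-.025]: print(tx,proj(s,o["position"]+.0145*SX-tx*Z))
E
```

```text
4.2 [0.4859 0.1216 0.2433] 0.003135084940015091
[217.33882825 140.5101415 ] [216.88751722 148.43386527] obs 221.7 137.3
[223.68361928 206.16314659]
0.008 [236.94212466 140.88123896]
-0.005 [236.85621873 136.48181518]
-0.025 [236.72205174 129.61084112]
```

View pics/s2.png

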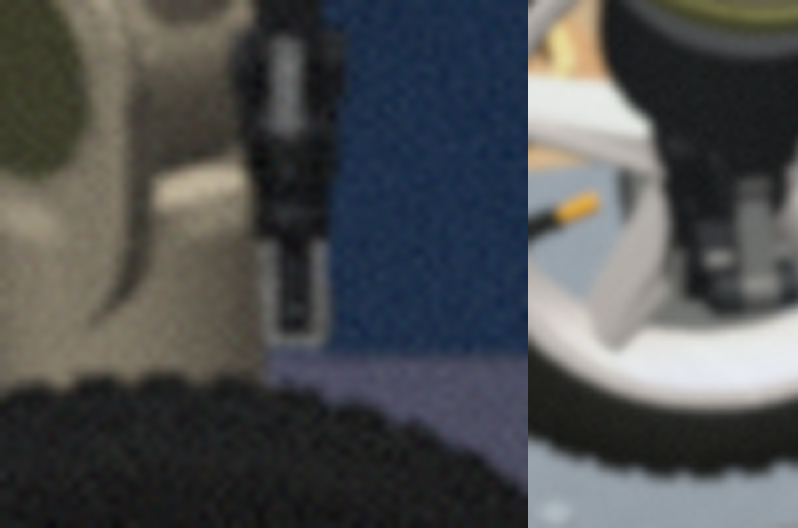

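View pics/w2.png

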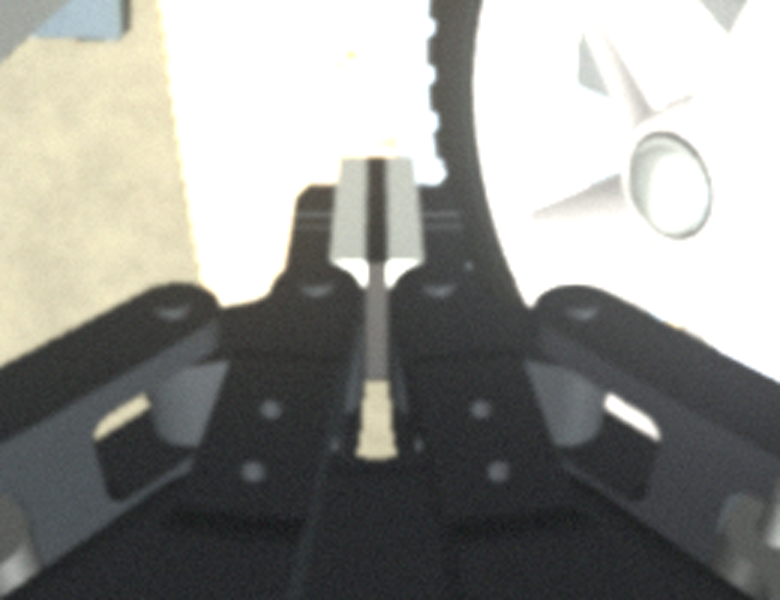

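```bash
python3 - <<'E'
from h import *
w=camera("wrist");s=camera("side");t=camera("top");o=get_obs()
q,d=wray(w,255,236.3)
for yp in (.011,0): print("wrist tip",((q+d*(yp-q[1])/d[1])*1e3).round(1))
for xo in (-.0145,-.007): 
  X=onplane(t,289.2,238.7,o["position"]+xo*SX,SX); print("top tip",X.round(4),(o["position"]-X).round(4))
for xo in (.0145,.007): 
  X=onplane(s,236.9,133.1,o["position"]+xo*SX,SX); print("side tip",X.round(4),(o["position"]-X).round(4))
im=np.clip(t["img"].astype(float)*2.,0,255).astype(np.uint8)
cv2.imwrite("pics/t2.png",cv2.resize(im[190:260,250:330],None,fx=8,fy=8,interpolation=cv2.INTER_CUBIC))
E
```

```text
wrist tip [-13.7  11.   -0.1]
wrist tip [ 8.2  0.  -0.1]
top tip [0.4719 0.1098 0.2568] [ 0.0141  0.0118 -0.0135]
top tip [0.4795 0.1075 0.2432] [0.0065 0.014  0.0001]
side tip [0.5005 0.1224 0.2582] [-0.0145 -0.0008 -0.0149]
side tip [0.493  0.1219 0.2559] [-0.007  -0.0003 -0.0125]
```

View pics/t2.png

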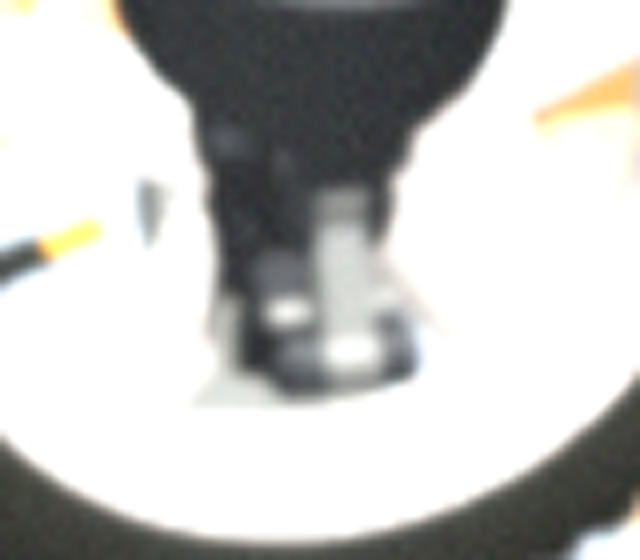

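```bash
python3 - <<'E'
from h import *
t=camera("top");c=t["img"]
for u,v in [(290,334),(200,352),(268,300),(270,305)]: print(u,v,onz(t,u,v,0).round(3))
print(-np.array(t["R"]).T@t["t"])
E
```

```text
290 334 [0.388 0.101 0.   ]
200 352 [0.37  0.291 0.   ]
268 300 [0.466 0.138 0.   ]
270 305 [0.454 0.135 0.   ]
[0.14589453 0.20837416 0.84122264]
```

play_rows:
  increments: "0 0 -0.028 0;0.045 0 0 0;0.045 0 0 0;0.045 0 0 0;0.04 0 0 0;0.03 0 0 0;0 0 0 0"

```text
clock: 5.25
position: [0.4609, 0.124, 0.0345]
ee_rot: [-0.009, 0.702, 0.019, 0.712]
ft_force: [-0.2, 0.1, 0.3]
grip_width: -0.0
```

play_rows:
  increments: "0.01 0 0 0;0.008 0 0 0;0.004 0 0 0;0.004 0 0 0"

```text
clock: 5.65
position: [0.4643, 0.1257, 0.0109]
ee_rot: [-0.008, 0.7, 0.02, 0.714]
ft_force: [0.1, -0.2, 0.0]
grip_width: -0.001
```

play_rows:
  increments: "0.004 0 0 0;0.004 0 0 0;0.004 0 0 0"

```text
clock: 5.95
position: [0.4657, 0.1266, -0.0006]
ee_rot: [-0.008, 0.699, 0.02, 0.715]
ft_force: [0.3, -0.2, -0.4]
grip_width: -0.0
```

play_rows:
  increments: "0.004 0 0 0;0.004 0 0 0;0.003 0 0 0"

```text
clock: 6.25
position: [0.4659, 0.1269, -0.0126]
ee_rot: [-0.008, 0.699, 0.02, 0.715]
ft_force: [0.8, 0.1, 0.4]
grip_width: 0.004
```

play_rows:
  increments: "0.003 0 0 0;0.003 0 0 0"

```text
clock: 6.45
position: [0.4662, 0.127, -0.0132]
ee_rot: [-0.006, 0.701, 0.021, 0.713]
ft_force: [-31.9, -11.0, 83.6]
grip_width: 0.0
```

play_rows:
  increments: "-0.01 0 0 0;-0.04 0 -0.01 0;-0.045 0 0 0;-0.045 0 0 0;-0.045 0 0 0;-0.045 0 0 0;-0.02 0 0 0;0 0 0 0"

```text
clock: 7.25
position: [0.4512, 0.1196, 0.2468]
ee_rot: [-0.005, 0.701, 0.021, 0.713]
ft_force: [0.3, -0.2, -0.6]
grip_width: -0.006
```

```bash
python3 - <<'E'
from h import *
o=get_obs(); print(o["clock"],o["position"].round(4)); print(Ro.from_quat(o["ee_rot"]).as_matrix().round(3)); print(o["joint_pos"].round(2))
w=camera("wrist"); cv2.imwrite("pics/w3.png",w["img"])
# shut image w2 points: scale3 + (130,184)
for n,x,y in [("outer pivot end",577,285),("outer pivot right edge",625,300),("link lower edge",780,385),("tip dark back",460,185)]:
  for yp in (.017,.011,0,-.011):
    q,d=wray(w,130+x/3,184+y/3); print(n,((q+d*(yp-q[1])/d[1])*1e3).round(1))
t=camera("top"); cv2.imwrite("pics/t3.png",t["img"])
E
```

```text
7.25 [0.4512 0.1196 0.2468]
[[ 0.016 -0.036  0.999]
 [ 0.023  0.999  0.036]
 [-1.     0.022  0.017]]
[-0.95 -0.1   0.57  1.86  0.04  1.34 -0.35]
outer pivot end [-62.7  17.   25.4]
outer pivot end [-54.2  11.   27.8]
outer pivot end [-38.6   0.   32.1]
outer pivot end [-22.9 -11.   36.4]
outer pivot right edge [-66.5  17.   30.8]
outer pivot right edge [-58.3  11.   33.7]
outer pivot right edge [-43.3   0.   38.9]
outer pivot right edge [-28.3 -11.   44.2]
link lower edge [-85.1  17.   44.7]
link lower edge [-78.6  11.   48.8]
link lower edge [-66.8   0.   56.4]
link lower edge [-54.9 -11.   64. ]
tip dark back [-35.4  17.   12.8]
tip dark back [-24.3  11.   14. ]
tip dark back [-4.   0.  16.2]
tip dark back [ 16.3 -11.   18.3]
```

View pics/w3.png

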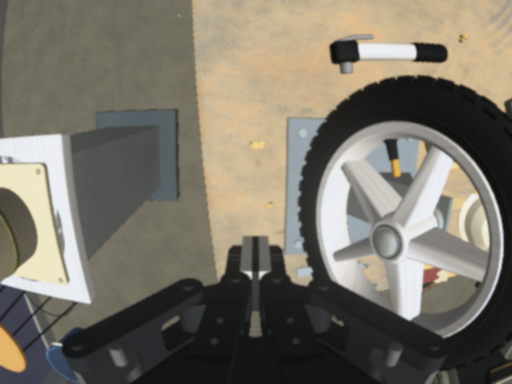

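View pics/t3.png

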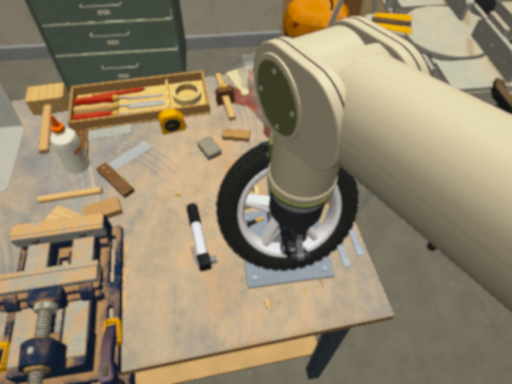

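```bash
python3 - <<'E'
from h import *
s=camera("side");o=get_obs()
im=np.clip(s["img"].astype(float)*2.2,0,255).astype(np.uint8)
cv2.imwrite("pics/s3.png",cv2.resize(im[60:150,180:280],None,fx=6,fy=6,interpolation=cv2.INTER_CUBIC))
for h in [0,11,40,50,73,90]: print(h,((proj(s,o["position"]+.011*SX+(.013+h/1e3)*Z)-[180,60])*6).round(0))
E
```

```text
0 [340. 418.]
11 [340. 396.]
40 [339. 337.]
50 [338. 316.]
73 [337. 268.]
90 [337. 231.]
```

View pics/s3.png

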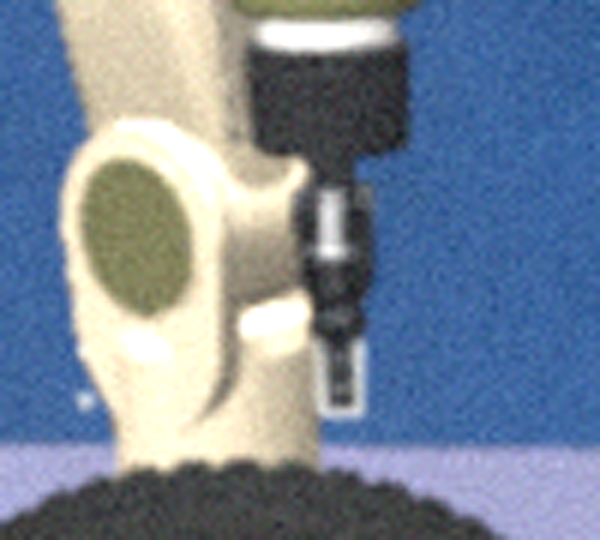

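play_rows:
  increments: "0 0 0 -0.149;0 0 0 -0.149;0 0 0 -0.149;0 0 0 -0.149;0 0 0 -0.149;0 0 0 -0.149;0 0 0 -0.149;0 0 0 -0.149;0 0 0 -0.149;0 0 0 -0.149;0 0 0 -0.08;0 0 0 0"

```text
clock: 8.6
position: [0.4398, 0.1152, 0.2204]
ee_rot: [-0.51, 0.491, 0.518, 0.48]
ft_force: [1.3, 0.5, -0.4]
grip_width: 0.0
```

```bash
cat >> h.py <<'E'
def tcp(a,c,p): return W(a,c,p)-.011*SX-.013*Z
def tip(o): return inW(o["position"]+.011*SX+.013*Z)*1e3
def mv(o,X):
    R=Ro.from_quat(o["ee_rot"]).as_matrix(); return R.T@(np.array(X)-o["position"])
E
python3 - <<'E'
from h import *
o=get_obs(); print(o["clock"],o["position"].round(4)); print(Ro.from_quat(o["ee_rot"]).as_matrix().round(3)); print(o["joint_pos"].round(2),tip(o).round(1))
for a in (-.08,-.03,-.006): X=tcp(a,-.030,.038); print(a,X.round(4),mv(o,X).round(4))
for th in range(-1,112,10):
    t=np.radians(th); n=np.array([-np.cos(t),np.sin(t)])
    a=-.006
    if th<45:
        p=.036; c=min(((-.009+n[1]*(p+.005))/np.cos(t)-.0145),((-.009+n[1]*(p-.007))/np.cos(t)-.007))
    else:
        c=np.interp(th,[45,70,109],[.021,.044,.057]); p=max((.009-n[0]*(c+.0145))/n[1]-.005,(.009-n[0]*(c+.007))/n[1]+.007)
    print(th,np.round([c,p],4),tcp(a,c,p).round(4))
E
```

```text
8.6 [0.4398 0.1152 0.2204]
[[-0.019 -0.998 -0.057]
 [-0.003 -0.057  0.998]
 [-1.     0.019 -0.002]]
[-1.04 -0.08  0.66  1.9   0.05  1.33  1.24] [-164.2  -35.2  -15.8]
-0.08 [0.5397 0.1134 0.2249] [-0.0064 -0.0996 -0.0075]
-0.03 [0.583  0.1149 0.1999] [ 0.0178 -0.1434 -0.0085]
-0.006 [0.6038 0.1156 0.1879] [ 0.0294 -0.1644 -0.009 ]
-1 [-0.0242  0.036 ] [0.603  0.1098 0.1862]
9 [-0.0171  0.036 ] [0.6032 0.1027 0.1862]
19 [-0.0099  0.036 ] [0.6035 0.0955 0.1862]
29 [-0.0021  0.036 ] [0.6037 0.0876 0.1862]
39 [0.0049 0.036 ] [0.604  0.0807 0.1862]
49 [0.0247 0.0465] [0.6099 0.0611 0.1952]
59 [0.0339 0.0421] [0.608  0.0518 0.1914]
69 [0.0431 0.0359] [0.6052 0.0425 0.1861]
79 [0.047  0.0267] [0.6007 0.0384 0.1781]
89 [0.0503 0.017 ] [0.596  0.0349 0.1697]
99 [0.0537 0.0065] [0.5909 0.0314 0.1606]
109 [ 0.057  -0.0055] [0.585  0.0279 0.1502]
```

play_rows:
  increments: "-0.01 -0.02 -0.002 0;-0.005 -0.02 -0.002 0;0 -0.02 -0.002 0;0 -0.02 -0.002 0;0 -0.015 0 0;0 0 0 0"

```text
clock: 9.2
position: [0.5353, 0.1115, 0.2258]
ee_rot: [-0.505, 0.499, 0.515, 0.48]
ft_force: [-0.2, 0.1, -0.5]
grip_width: 0.002
```

```bash
python3 - <<'E'
from h import *
o=get_obs(); print(o["clock"],o["position"].round(4)); print(Ro.from_quat(o["ee_rot"]).as_matrix().round(3)); print(tip(o).round(1))
for a in (-.08,-.03,-.006): X=tcp(a,-.030,.038); print(a,X.round(4),mv(o,X).round(4))
t=camera("top");w=camera("wrist"); cv2.imwrite("pics/w4.png",w["img"]); cv2.imwrite("pics/t4.png",cv2.resize(t["img"][120:280,210:370],None,fx=3.7,fy=3.7,interpolation=cv2.INTER_CUBIC))
E
```

```text
9.2 [0.5353 0.1115 0.2258]
[[-0.029 -0.999 -0.042]
 [-0.009 -0.042  0.999]
 [-1.     0.029 -0.008]]
[-84.4 -28.3  36.5]
-0.08 [0.5397 0.1134 0.2249] [ 0.0007 -0.0046  0.0017]
-0.03 [0.583  0.1149 0.1999] [ 0.0245 -0.0486  0.0015]
-0.006 [0.6038 0.1156 0.1879] [ 0.0359 -0.0697  0.0015]
```

View pics/w4.png

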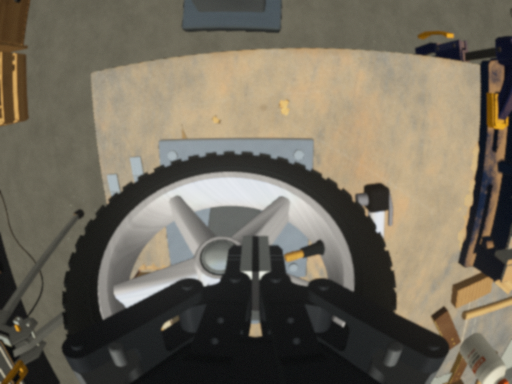

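View pics/t4.png

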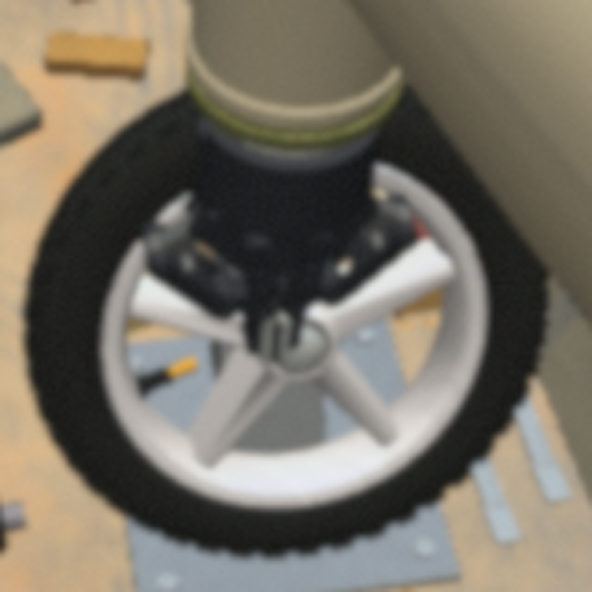

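play_rows:
  increments: "0.006 -0.012 0 0;0.006 -0.012 0 0;0.006 -0.012 0 0;0.006 -0.012 0 0;0 0 0 0"

```text
clock: 9.8
position: [0.5781, 0.114, 0.1991]
ee_rot: [-0.502, 0.5, 0.517, 0.481]
ft_force: [-0.4, 0.8, -0.1]
grip_width: 0.004
```

```bash
cat > st.py <<'E'
from h import *
import sys
o=get_obs(); R=Ro.from_quat(o["ee_rot"]).as_matrix(); print(o["clock"],o["position"].round(4),"x",R[:,0].round(3),"z",R[:,2].round(3)); print("tip a,r,p",tip(o).round(1),"F",np.round(o["ft_force"],1))
if len(sys.argv)>3:
  X=tcp(*[float(v)/1e3 for v in sys.argv[1:4]]); print("move",mv(o,X).round(4))
if len(sys.argv)>4:
  n=sys.argv[4]; t=camera("top");w=camera("wrist"); a=cv2.resize(t["img"][130:270,215:360],None,fx=2.7,fy=2.7,interpolation=cv2.INTER_CUBIC); b=cv2.resize(w["img"][120:384,70:430],None,fx=378/264,fy=378/264)
  a=a[:378]; b=b[:378]; m=np.hstack([a,b])[:, :800]; cv2.imwrite(f"pics/{n}.png",m)
E
python3 st.py -8 -28 38 m5
```

```text
9.8 [0.5781 0.114  0.1991] x [-0.033 -0.005 -0.999] z [-0.039  0.999 -0.004]
tip a,r,p [-33.9 -29.3  34.8] F [-0.4  0.8 -0.1]
move [ 0.0094 -0.0243 -0.0014]
```

View pics/m5.png

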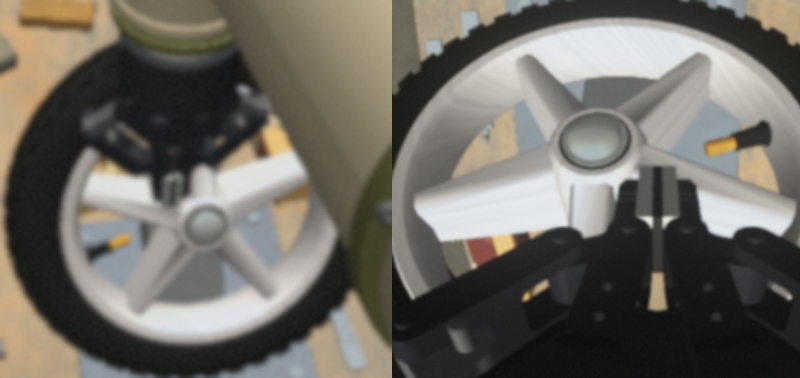

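play_rows:
  increments: "0.003 -0.008 0 0;0.003 -0.008 0 0;0.003 -0.006 0 0;0 0 0 0"

```text
clock: 10.3
position: [0.6002, 0.1155, 0.191]
ee_rot: [-0.502, 0.498, 0.517, 0.482]
ft_force: [0.0, 1.1, -0.9]
grip_width: -0.0
```

```bash
python3 st.py -6 -17 37 m6
```

```text
10.3 [0.6002 0.1155 0.191 ] x [-0.031 -0.002 -1.   ] z [-0.039  0.999 -0.001]
tip a,r,p [-10.7 -30.   38.9] F [ 0.   1.1 -0.9]
move [ 0.0039 -0.0032 -0.013 ]
```

View pics/m6.png

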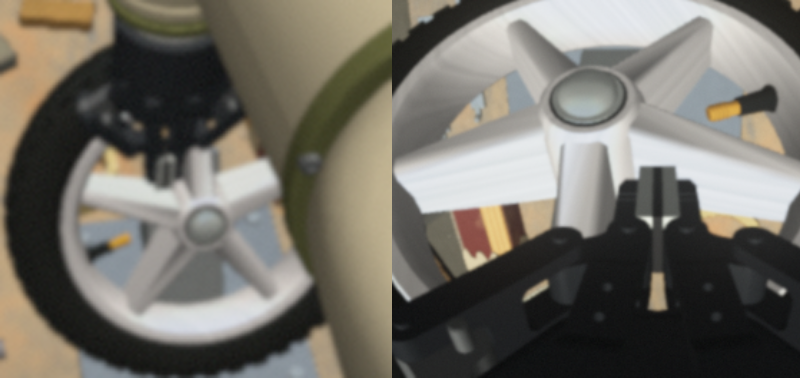

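play_rows:
  increments: "0.002 -0.002 -0.005 0;0.001 0 -0.005 0;0 0 -0.005 0;0 0 -0.005 0;0 0 -0.005 0;0 0 0 0"

```text
clock: 11.0
position: [0.603, 0.091, 0.189]
ee_rot: [-0.502, 0.496, 0.518, 0.483]
ft_force: [-0.5, -0.6, -0.7]
grip_width: 0.002
```

```bash
python3 st.py -6 5 37 m7
```

```text
11.0 [0.603 0.091 0.189] x [-0.029  0.002 -1.   ] z [-0.041  0.999  0.003]
tip a,r,p [-8.  -5.4 38.2] F [-0.5 -0.6 -0.7]
move [ 0.0019 -0.0011 -0.0104]
```

View pics/m7.png

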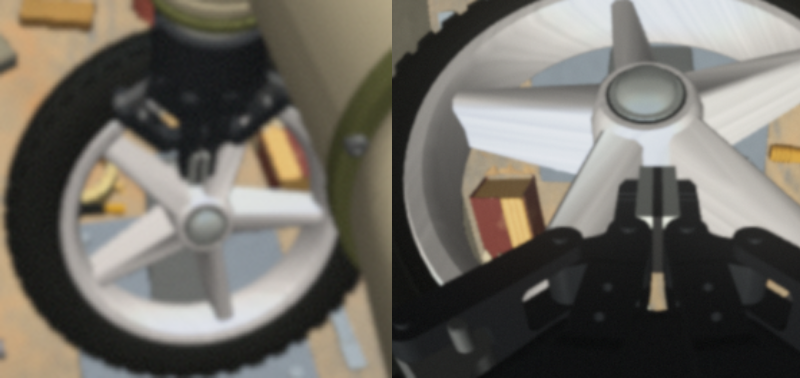

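play_rows:
  increments: "0.001 -0.002 -0.006 0;0 0 -0.006 0;0 0 -0.006 0;0 0 -0.006 0;0 0 -0.006 0;0 0 -0.006 0;0 0 0 0"

```text
clock: 11.8
position: [0.6065, 0.0556, 0.1877]
ee_rot: [-0.502, 0.495, 0.52, 0.483]
ft_force: [0.1, -0.2, 0.0]
grip_width: 0.001
```

```bash
python3 st.py -6 42 36 m8
```

```text
11.8 [0.6065 0.0556 0.1877] x [-0.03   0.005 -1.   ] z [-0.044  0.999  0.006]
tip a,r,p [-5.3 30.1 38.1] F [ 0.1 -0.2  0. ]
move [ 0.0015  0.0018 -0.0119]
```

View pics/m8.png

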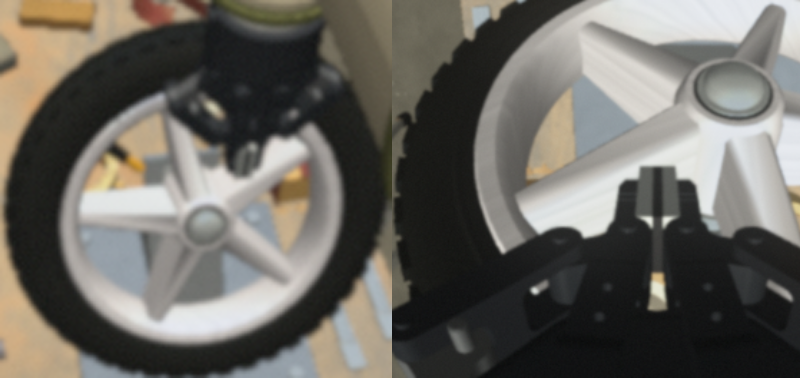

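play_rows:
  increments: "0.001 0 -0.005 0;0.002 0.001 -0.004 0;0.003 0.0015 -0.003 0;0.004 0.002 -0.002 0;0.004 0.002 -0.002 0;0.004 0.002 -0.001 0;0 0 0 0"

```text
clock: 12.6
position: [0.5972, 0.0395, 0.1691]
ee_rot: [-0.502, 0.494, 0.521, 0.483]
ft_force: [-0.9, 0.1, 0.8]
grip_width: -0.0
```

```bash
python3 st.py -5 55 0 m9
```

```text
12.6 [0.5972 0.0395 0.1691] x [-0.031  0.007 -1.   ] z [-0.046  0.999  0.009]
tip a,r,p [-4.5 45.8 17.1] F [-0.9  0.1  0.8]
move [ 0.0147  0.0087 -0.0092]
```

View pics/m9.png

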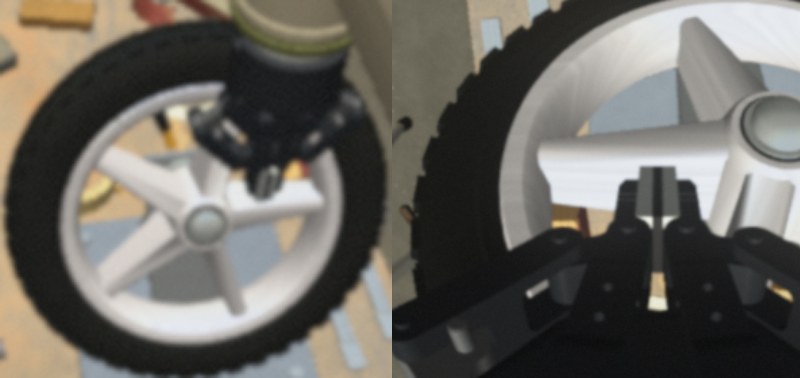

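```bash
python3 - <<'E'
from h import *
t=camera("top"); 
cv2.imwrite("pics/t9.png",cv2.resize(t["img"][135:275,215:360],None,fx=5,fy=5-.8,interpolation=cv2.INTER_CUBIC)) if 0 else cv2.imwrite("pics/t9.png",cv2.resize(t["img"][135:277,215:360],None,fx=4.2,fy=4.2,interpolation=cv2.INTER_CUBIC))
E
```

```text
(no output)
```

View pics/t9.png

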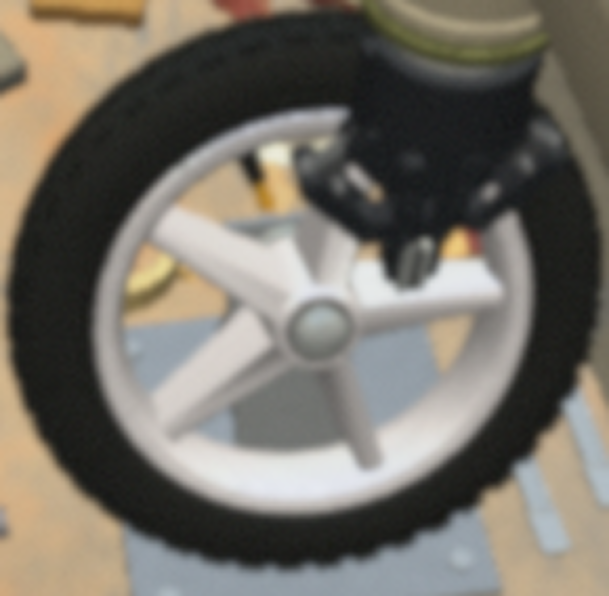

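```bash
cat >> h.py <<'E'
def q42(c,n,x,y,a): r=pol(c,x/4.2+215,y/4.2+135,a); print(n,round(r[0],1),round(r[1],1))
E
python3 - <<'E'
from h import *
t=camera("top")
q42(t,"tip",268,208,0);q42(t,"foot",247,160,0);q42(t,"foot2",250,175,0)
q42(t,"br",370,466,-.022);q42(t,"bl",162,432,-.022);q42(t,"ul",163,222,-.022);q42(t,"cap",321,327,-.039)
E
```

```text
tip -18.3 52.3
foot -18.7 79.9
foot2 -19.8 72.1
br 163.2 93.0
bl -125.2 95.2
ul -50.5 90.7
cap 6.3 2.1
```

play_rows:
  increments: "0.0035 0.002 -0.002 0;0.0035 0.002 -0.002 0;0.0035 0.002 -0.002 0;0.002 0.001 -0.001 0;0 0 0 0;0 0 0 0"

```text
clock: 13.4
position: [0.5921, 0.0329, 0.1593]
ee_rot: [-0.503, 0.492, 0.521, 0.484]
ft_force: [-2.1, 0.3, 2.3]
grip_width: -0.001
```

```bash
python3 st.py -5 55 -2; python3 - <<'E'
from h import *
t=camera("top"); cv2.imwrite("pics/t10.png",cv2.resize(t["img"][135:277,215:360],None,fx=4.2,fy=4.2,interpolation=cv2.INTER_CUBIC))
E
```

```text
13.4 [0.5921 0.0329 0.1593] x [-0.026  0.01  -1.   ] z [-0.047  0.999  0.011]
tip a,r,p [-4.3 52.2  6. ] F [-2.1  0.3  2.3]
move [ 0.0066  0.0045 -0.0028]
```

View pics/t10.png

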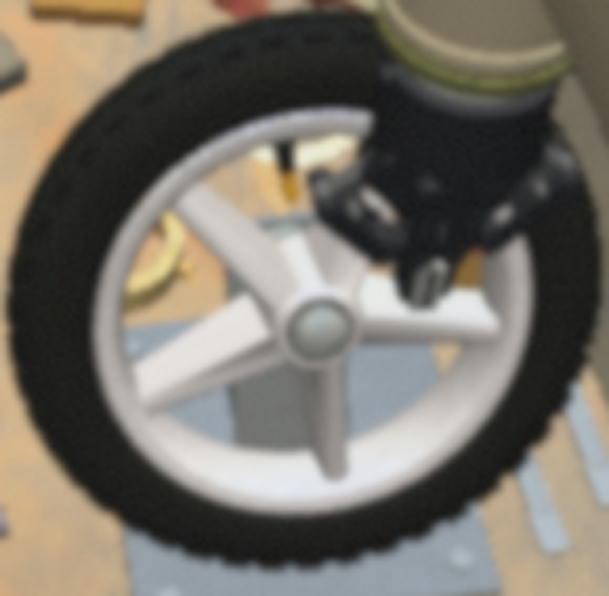

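```bash
python3 - <<'E'
from h import *
t=camera("top")
q42(t,"tip",292,202,0);q42(t,"foot",285,142,0)
q42(t,"br",333,476,-.022);q42(t,"bl",140,402,-.022);q42(t,"ul",190,198,-.022)
E
```

```text
tip -5.0 51.7
foot -4.7 83.1
br 175.3 92.6
bl -112.6 94.9
ul -39.7 88.7
```

play_rows:
  increments: "0.003 0.0015 -0.001 0;0.003 0.002 -0.001 0;0 0 0 0;0 0 0 0"

```text
clock: 13.9
position: [0.589, 0.0305, 0.1546]
ee_rot: [-0.503, 0.491, 0.52, 0.484]
ft_force: [-2.2, -0.1, 3.5]
grip_width: 0.003
```

```bash
python3 st.py -5 55 -4; python3 - <<'E'
from h import *
t=camera("top"); cv2.imwrite("pics/t11.png",cv2.resize(t["img"][135:277,215:360],None,fx=4.2,fy=4.2,interpolation=cv2.INTER_CUBIC))
E
```

```text
13.9 [0.589  0.0305 0.1546] x [-0.024  0.01  -1.   ] z [-0.048  0.999  0.011]
tip a,r,p [-4.6 54.5  0.3] F [-2.2 -0.1  3.5]
move [ 0.0036  0.0024 -0.0005]
```

View pics/t11.png

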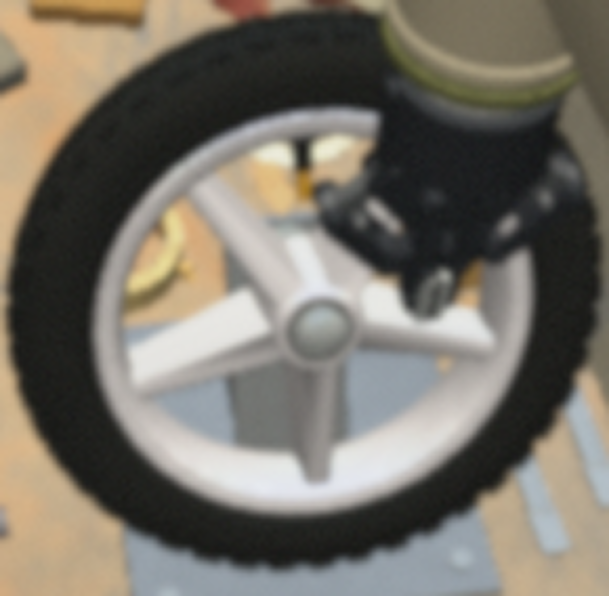

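```bash
python3 - <<'E'
from h import *
t=camera("top")
q42(t,"tip",307,202,0);q42(t,"foot",304,140,0)
q42(t,"br",316,480,-.022);q42(t,"bl",131,385,-.022);q42(t,"ul",203,190,-.022)
for y in (0,.0068,-.0068): print(proj(t,W(0,y,.0565)),(proj(t,W(0,y,.0565))-[215,135])*4.2)
im=cv2.resize(t["img"][150:200,260:310],None,fx=11,fy=11,interpolation=cv2.INTER_CUBIC)
u=proj(t,W(0,0,.0565)); v=proj(t,W(0,0,.092))
print(((u-[260,150])*11).round(0),((v-[260,150])*11).round(0))
cv2.imwrite("pics/v11.png",im)
E
```

```text
tip 3.3 50.7
foot 1.6 82.8
br -179.3 93.4
bl -106.2 95.1
ul -35.1 87.5
[286.61310423 180.57352555] [300.77503777 191.40880732]
[289.89707154 180.2216111 ] [314.56770048 189.93076662]
[283.32451871 180.9259349 ] [286.96297858 192.88892657]
[293. 336.] [287. 155.]
```

View pics/v11.png

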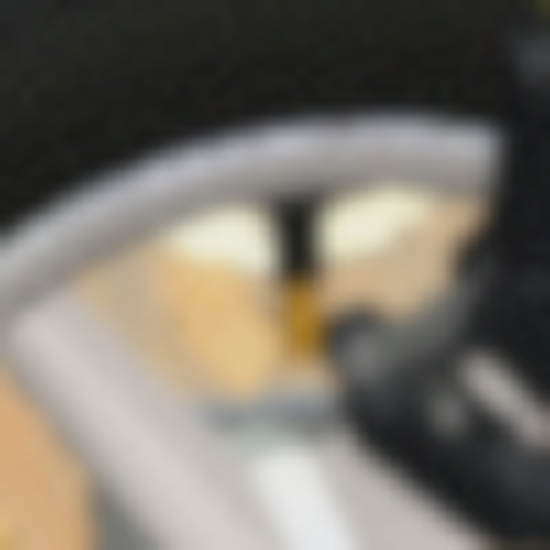

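play_rows:
  increments: "-0.002 0 0 0;-0.003 0.002 0 0;-0.005 0.009 0 0;-0.008 0.014 0 0;-0.012 0.02 0 0;-0.015 0.026 0 0;-0.015 0.026 0 0;0 0 0 0;0 0 0 0"

```text
clock: 14.9
position: [0.4888, 0.0248, 0.2196]
ee_rot: [-0.504, 0.49, 0.52, 0.485]
ft_force: [-0.9, 0.2, 0.3]
grip_width: -0.002
```

```bash
python3 st.py; python3 - <<'E'
from h import *
t=camera("top"); w=camera("wrist"); cv2.imwrite("pics/w12.png",w["img"]); cv2.imwrite("pics/t12.png",cv2.resize(t["img"][135:277,215:360],None,fx=4.2,fy=4.2,interpolation=cv2.INTER_CUBIC))
E
```

```text
14.9 [0.4888 0.0248 0.2196] x [-0.022  0.011 -1.   ] z [-0.048  0.999  0.012]
tip a,r,p [-124.    56.8    6.4] F [-0.9  0.2  0.3]
```

View pics/t12.png

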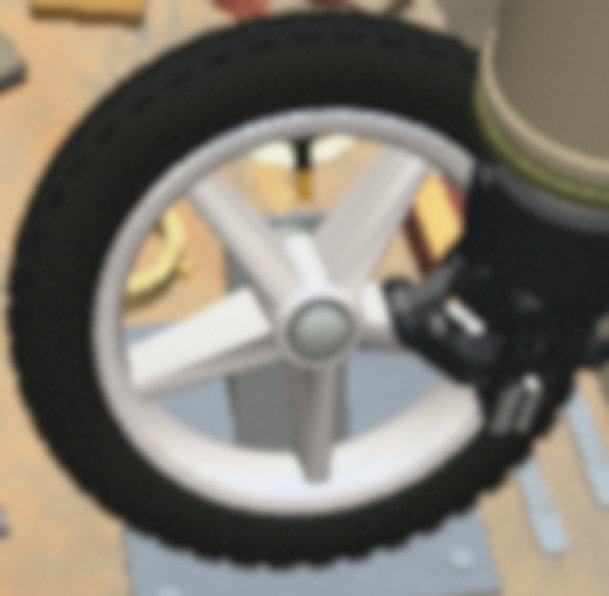

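View pics/w12.png

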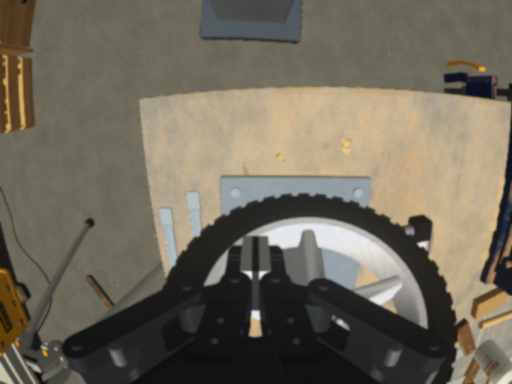

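play_rows:
  increments: "-0.03 0.02 0 0;-0.04 0.02 0 0;-0.04 0.02 -0.01 0;-0.04 0 -0.02 0;-0.04 0 -0.02 0;0 0 0 0;0 0 0 0;0 0 0 0"

```text
clock: 15.8
position: [0.436, -0.0306, 0.4129]
ee_rot: [-0.504, 0.497, 0.518, 0.48]
ft_force: [0.2, 0.0, -0.2]
grip_width: -0.003
```

```bash
python3 st.py; python3 - <<'E'
from h import *
t=camera("top");s=camera("side")
cv2.imwrite("pics/t13.png",cv2.resize(t["img"][135:277,215:360],None,fx=4.2,fy=4.2,interpolation=cv2.INTER_CUBIC))
cv2.imwrite("pics/s13.png",cv2.resize(s["img"][130:280,145:320],None,fx=4,fy=4,interpolation=cv2.INTER_CUBIC))
hsv=cv2.cvtColor(t["img"],cv2.COLOR_BGR2HSV)[160:190,270:305]
img=t["img"][160:190,270:305].astype(int)
br=((img[...,2]-img[...,0]>95)&(img[...,2]<235)&(img[...,0]<70)); ys,xs=np.nonzero(br); print(len(xs),xs.mean()+270,ys.mean()+160)
dk=(img.max(2)<70); ys2,xs2=np.nonzero(dk); print(sorted(zip(ys2+160,xs2+270)))
E
```

```text
15.8 [ 0.436  -0.0306  0.4129] x [-0.03  -0.003 -1.   ] z [-0.046  0.999 -0.002]
tip a,r,p [-268.   110.4  146.6] F [ 0.2  0.  -0.2]
10 286.6 178.5
[(np.int64(160), np.int64(270)), (np.int64(160), np.int64(271)), (np.int64(160), np.int64(272)), (np.int64(160), np.int64(273)), (np.int64(160), np.int64(274)), (np.int64(160), np.int64(275)), (np.int64(160), np.int64(276)), (np.int64(160), np.int64(277)), (np.int64(160), np.int64(278)), (np.int64(160), np.int64(279)), (np.int64(160), np.int64(280)), (np.int64(160), np.int64(281)), (np.int64(160), np.int64(282)), (np.int64(160), np.int64(283)), (np.int64(160), np.int64(284)), (np.int64(160), np.int64(285)), (np.int64(160), np.int64(286)), (np.int64(160), np.int64(287)), (np.int64(160), np.int64(300)), (np.int64(160), np.int64(301)), (np.int64(160), np.int64(302)), (np.int64(160), np.int64(303)), (np.int64(160), np.int64(304)), (np.int64(161), np.int64(270)), (np.int64(161), np.int64(271)), (np.int64(161), np.int64(272)), (np.int64(161), np.int64(273)), (np.int64(161), np.int64(274)), (np.int64(161), np.int64(275)), (np.int64(161), np.int6
[... 332 characters left out ...]
.int64(162), np.int64(275)), (np.int64(162), np.int64(276)), (np.int64(162), np.int64(277)), (np.int64(163), np.int64(270)), (np.int64(163), np.int64(271)), (np.int64(163), np.int64(272)), (np.int64(163), np.int64(273)), (np.int64(163), np.int64(274)), (np.int64(164), np.int64(270)), (np.int64(164), np.int64(271)), (np.int64(168), np.int64(287)), (np.int64(169), np.int64(286)), (np.int64(169), np.int64(287)), (np.int64(170), np.int64(286)), (np.int64(170), np.int64(287)), (np.int64(171), np.int64(286)), (np.int64(171), np.int64(287)), (np.int64(172), np.int64(286)), (np.int64(172), np.int64(287)), (np.int64(173), np.int64(286)), (np.int64(173), np.int64(287)), (np.int64(174), np.int64(287))]
```

View pics/t13.png

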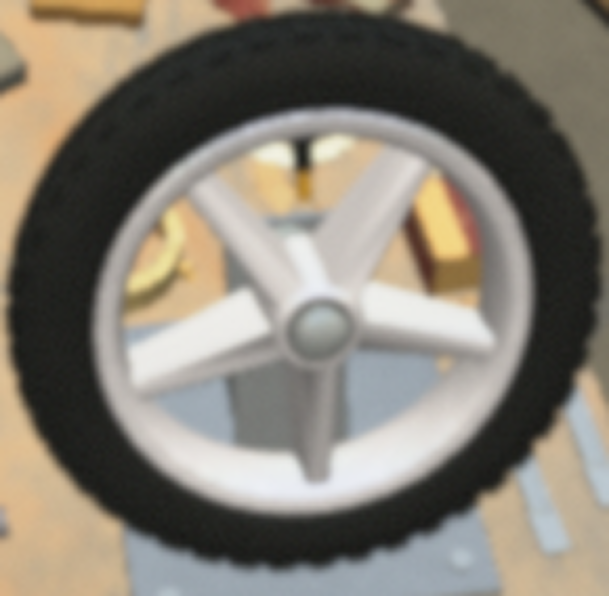

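View pics/s13.png

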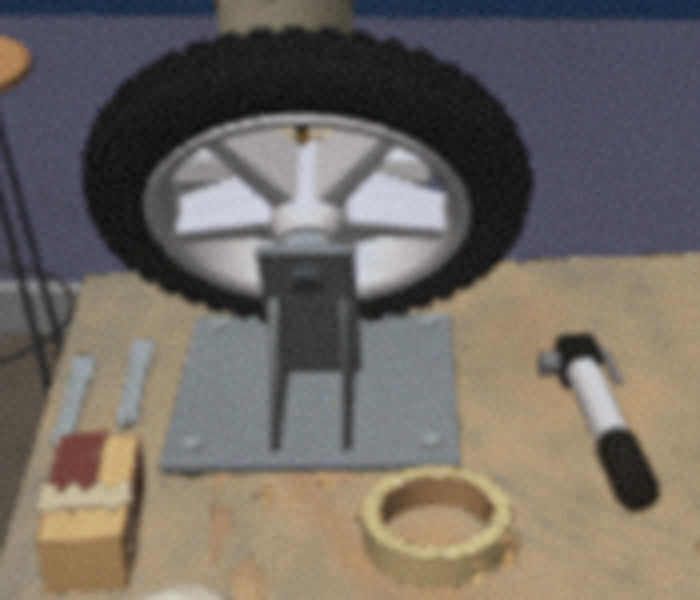

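```bash
python3 - <<'E'
from h import *
t=camera("top"); print(pol(t,286.6,178.5),pol(t,286.5,171),proj(t,W(-.039,0,0)))
print(np.abs(get_obs()["joint_velocities"]).max().round(4))
workorder.hand_in()
E
```

```text
(np.float64(0.10552531491756506), np.float64(61.03533360051553), array([7.63278329e-17, 1.12412628e-04, 6.10352301e-02])) (np.float64(0.30206010410691925), np.float64(77.28022182442497), array([3.46944695e-17, 4.07415065e-04, 7.72791479e-02])) [291.34317491 213.79405655]
0.0077
the job is handed in; nothing more can be done
```

The valve is at the top of the wheel, and I handed the job in at about 16 s of the 58 s allowed; the hand-in reports no verdict. I closed the gripper and put its fingertips into the open gap left of the top spoke. Pushing that one spoke clockwise turned the wheel about 109°, and the valve rose from the lower left to the top. I then backed the fingers out along the axle and moved the arm clear.

**Wheel:** In the last top picture the valve stem measures 0.1 to 0.3° from straight above the hub. Estimates from the spoke ends in an earlier picture read +1 to +2°. Both are inside the 7° limit. The wheel looked the same in the pictures taken before and after I backed out.

**Surroundings:** The stand, pump, tyre levers and tape appear where they were in the side picture. The force readings I took during the push showed about 3.5 N at most. I saw no sign of contact with the tyre or valve, but that force reading cannot tell which part is being touched.

**Checks that disagreed:**
- **Fingertips:** With the gripper closed, they sit about 13 mm behind the TCP, not 8 mm ahead as stated. I confirmed this with one touch on the bare bench, which briefly read about 84 N along z at the wrist, roughly 90 N in all, below the 120 N limit.
- **Gripper body:** In the side picture its wide part starts about 125 mm above the fingertips, well above the 73 mm or so I worked out from the description.
- **Side camera:** It read 3 to 4 pixels off at the tyre top, so I measured the wheel angle with the top camera.

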